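# Open the mini centrifuge by its hidden rim release

## Task

Open the small round centrifuge so that it can be loaded: its lid is held by a latch whose release pad lies sunk in a notch of the black rim, on the side toward the robot, and is best found by running a fingertip along the rim. Press the pad down until the lid springs ajar, then push the lid up and over with the outside of the finger until it stays open against its stop, and come away. Grasp and lift nothing, force nothing, and leave the other things on the bench where they are.

Things in the scene. Friction and masses are not known exactly. Their poses are not given: they have to be found in the camera images.
- spinner: Round mini centrifuge, 136 mm across, fixed to the bench; origin: its axis at bench height; its yaw means nothing. White base, flat black rim (top 70 mm high, radius 45 to 68) round a smoky domed lid (radius 43, top at 84 mm, edge at 70). The one notch in the rim lies, seen from the axis, between 60 degrees to the +y side and 40 degrees to the -y side of the -x direction.
- spinner_pad (a joint): Black spring pad that fills the notch (46 mm wide along the rim, open outward; pad at radius 47 to 65 mm), its top 6 mm below the rim top. Value: how far it is pressed straight down, 0 to 0.007 m, against 3 to 6 N. The latch lets go at about 0.005 and the pad springs back when released.
- spinner_lid (a joint): Lid angle, rad: 0 shut, about 0.5 when it springs ajar, 1.75 open at its stop. The hinge lies level, opposite the notch: 46 mm from the axis, 68 mm high; the lid's front edge is 89 mm from it. Light (0.06 kg); tips back to ajar if let go below about 1.4, falls open beyond. Pushed level while low it binds: lead the edge along its arc, up and over.
- rotor_lid_b: Loose black rotor cover, disc 140 mm across, 31 mm high with its steel knob; origin: centre of its underside. Bystander.
- tube_rack: Blue tube rack, 96 x 168 x 64 mm; origin: centre of its underside. Bystander.
- tip_box: Blue pipette tip box, 78 x 110 x 82 mm; origin: centre of its underside. Bystander.
- lab_timer: White timer lying on its back, 62 x 62 x 18 mm; origin: centre of its underside. Bystander.
- marker_red: Red felt marker, 135 mm long (along its y), lying; origin: under its middle. Bystander.
- forceps: Steel forceps, 131 mm long (along its y), lying; origin: under its middle. Bystander.
- vial_amber: Amber vial with red cap, 23 mm across, 52 mm high; origin: centre of its underside. Bystander.

How it is judged:
On the way:
1. the release pad in the notch is pressed down (value of joint spinner_pad above 0.004 m).
At the end, for the whole second after the job is handed in: The lid is past 1.6 rad and stays there (stop at 1.75); the release pad has sprung back (pressed less than 1.5 mm) (value of joint spinner_lid above 1.6 rad and value of joint spinner_pad below 0.0015 m); the robot touches nothing.
It fails at once if the fingers pinch or push anything with more than 35 N (contact force between the fingers and anything else above 35 N).
It fails at once if one of the other things on the bench is shifted more than 20 mm or lifted (distance of any of rotor_lid_b, tube_rack, tip_box, lab_timer, marker_red, forceps, vial_amber from where it was at the start of the episode above 0.02 m).
It also fails if it takes over 64 s, if anything falls off the work surface, if the arm or the gripper's body presses on something with over 40 N, if the wrist force passes 120 N, or if a joint passes its speed limit or range.

## Robot

A 6-joint arm with a two-finger parallel gripper is mounted at the origin on a cart in front of the work surface, level with it; the furniture and walls round the work are solid. World frame = base frame: x ahead of the robot, y to its left, z up, the work surface at z = 0. Lengths are in m, angles in rad, forces in N, time in s.
With the tool pointing down it reaches from about 0.325 to 0.9 m from the base axis. Payload 6.1 kg.
Tool frame: the origin (TCP) lies on the centre line of the jaws, within the pads' length; the fingertips stand 22 mm ahead of it and the grasp point (between the pads) lies 3 mm ahead of it (bot.finger_overhang is the distance from the TCP to the fingertips, in m); z points along the fingers, y is the line along which they close (so a half turn about z gives the same grasp; the last joint's range is limited). The gripper opens to 87 mm and grips with 3 to 60 N. Pads are 19 mm wide; open, the fingers measure 117 mm over their backs; the gripper's body (75 mm by 190 mm) begins 51 mm behind the grasp point.
Start: joints at [1.131, 0.22, 1.526, -0, 1.395, -0.126], TCP at [0.193, 0.594, 0.217] pointing down, gripper open.
Joint ranges: [-2.98, 2.98], [-0.91, 2.08], [0.09, 2.57], [-1.24, 4.39], [0.2, 2.65], [-2.68, 2.68]. Speed limits (rad/s): [2.57, 2.57, 3.01, 3.14, 3.14, 3.14].

## Interface

Orientations are given as a unit quaternion [w, x, y, z].
In Python, from station import bot gives the robot as it stands.
- The arm moves only by the shell command python3 -m inch 'ROWS' [FORCE]. ROWS is JSON, a list of rows, each a list of 7 numbers: the shift along the tool's x, y, z as a fraction of full scale, then the turn, a rotation vector about the tool's x, y, z as a fraction of full scale, then the opening, from -1 (shut) to 1 (fully open), so that 0 is half open. In form: [[tx, ty, tz, wx, wy, wz, jaw], ...]. A call has exactly 10 rows; each row shifts and turns the commanded pose from where the row before left it, along the tool's axes as they then stand; what a row does not reach is not made up. Full scale, the value 1, is 25 mm for a shift and 0.12 rad for a turn. A row lasts 1/8 s, in which the tool goes at most 62.5 mm and 10.7 degrees, less where a joint would pass 70% of its speed; a pose out of reach is approached as far as the arm can. A call with a number of a shift or a turn outside -1 to 1 is refused whole. A call with a gripper value outside its range is refused whole. The fingers move at their own pace and stop on an object; FORCE is the grip in N (left out, the last holds). Time passes only in rows, so rows that do not move let the fingers close, or fill a call up. It gives the time, the measured TCP pose, the force, the opening and the grip force at its end, in the units of the state.
- bot.get_obs(): the state, without advancing time (a new reading comes with each control period).
- bot.snapshot(name): name is "scene" or "top"; returns (picture, depth): 400x640x3 uint8, red, green, blue; 400x640 float32, m along the optical axis (not along the pixel's ray), 0 where there is no reading.
- bot.calibration(name): a dict with "mtx" (3x3 intrinsics, pixels), "D" ([k1, k2, p1, p2, k3] as OpenCV has them; the pictures are not rectified), "rvec" (rotation vector, rad) and "tvec" (3), from world to camera coordinates, as OpenCV has them. Camera axes: x right, y down, z forward; pixel columns grow to the right and rows downward; lengths in m; the calibration is good to about 2 mm. A picture is of the moment at which its call begins. calibration takes no time and is no camera call.
- bot.finish_job(): hands the job in; it is judged then, once.
The state is a dict: "time": time; "joint_pos": joint angles; "joint_velocities": joint speeds; "tau": joint torques, N m; "tool_pos": TCP position; "eef_rot": TCP orientation; "force": force on the tool from outside, world axes, zero at the start; "ft_torque": the same for the moment, N m; "opening": finger opening in m; "gripper_force": force on a finger pad.
Only numpy, scipy, OpenCV 4.12 (cv2) and the standard library are available. Lean on these libraries where they do the work, as an engineer would, in place of code of your own. Each camera call takes 0.05 s, during which the arm holds its last target. There are 200 camera calls.

## Working session

There is one attempt and no reset: what is moved stays moved. The work goes in short steps, Python scripts to look and compute and a shell command to move; the robot and the scene stay as the last step left them, time stands still between calls to the robot, and variables do not carry over. Pictures are saved under pics/ and viewed, at most 10 in all, crops included, and the job is handed in when it is done.

```bash
ls; mkdir -p pics
cat > h.py <<'E'
import numpy as np, cv2
from station import bot
def snap(n,f=None):
    im,d=bot.snapshot(n)
    if f: cv2.imwrite('pics/'+f,im[:,:,::-1])
    return im,d
def cam(n):
    c=bot.calibration(n);R=cv2.Rodrigues(np.array(c['rvec'],float))[0]
    return np.array(c['mtx'],float),np.array(c['D'],float),R,np.array(c['tvec'],float).ravel()
def cloud(n,d):
    K,D,R,t=cam(n);v,u=np.mgrid[:d.shape[0],:d.shape[1]]
    p=cv2.undistortPoints(np.stack([u,v],-1).reshape(-1,1,2).astype(np.float64),K,D).reshape(-1,2)
    P=np.c_[p,np.ones(len(p))]*d.reshape(-1,1)
    return ((P-t)@R).reshape(*d.shape,3)
def plane(n,px,z):
    K,D,R,t=cam(n);p=cv2.undistortPoints(np.array(px,float).reshape(-1,1,2),K,D).reshape(-1,2)
    r=np.c_[p,np.ones(len(p))]@R;o=-R.T@t
    return o+r*((z-o[2])/r[:,2])[:,None]
E
python3 - <<'E'
from h import *
a,d=snap('scene','s1.png');b,e=snap('top','t1.png')
for n in('scene','top'):
    K,D,R,t=cam(n);print(n,-R.T@t,R[2],K[0,0])
o=bot.get_obs();print(o['time'],o['tool_pos'],o['eef_rot'],o['opening'],bot.finger_overhang)
E
```

```text
pics
scene [ 1.13334295 -0.30351477  1.19108492] [-0.47349282  0.15625983 -0.86682606] 473.9942440228268
top [ 0.38764512 -0.089532    1.5729849 ] [ 0.07030385 -0.00547982 -0.99751057] 454.6234168684377
0.1 [0.19265945 0.59397132 0.21643988] [-2.51470059e-04  1.56237054e-01  9.87719203e-01 -8.34787138e-04] 0.0867492318061386 0.022
```

View pics/t1.png

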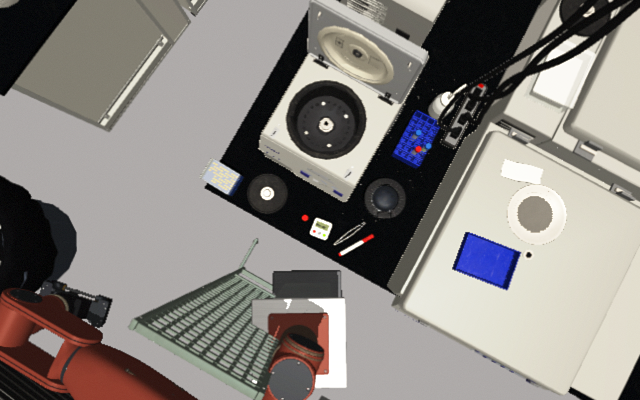

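View pics/s1.png

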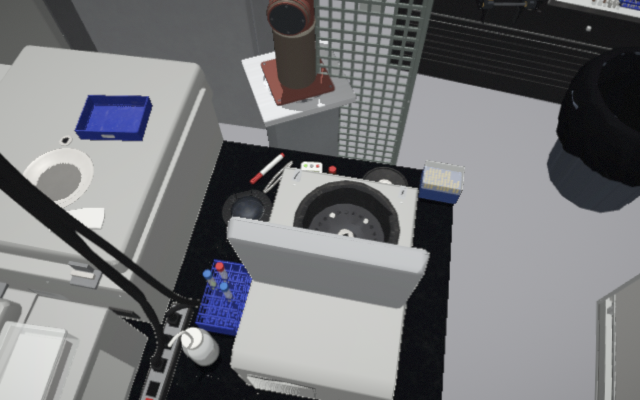

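The spinner shows at top (385,198) and scene (246,208). The rotor cover is at top (267,193), the forceps and marker are at (350,237), and a big open centrifuge (furniture) stands behind.

Run:
```python
from h import *
a,d=snap('scene');b,e=snap('top')
P=cloud('top',e);Q=cloud('scene',d)
for n,px,z in(('top',[[385,198],[267,193],[320,229],[350,235],[356,245],[305,218],[415,138],[222,177]],.07),):
    print(np.round(plane(n,px,z),3));print(np.round([P[v,u] for u,v in px],3))
print(Q[208,246])
# rim points: fit circle on top z .06-.075 
for n,C in(('top',P),('scene',Q)):
    c=plane('top',[[385,198]],.07)[0]
    r=np.hypot(C[...,0]-c[0],C[...,1]-c[1]);m=(r<.1)&(C[...,2]>.05)&(C[...,2]<.095)
    A=C[m];print(n,m.sum(),A.min(0),A.max(0),(A.min(0)+A.max(0))/2)
    S=A[(A[:,2]<.075)];
    h,k=cv2.minEnclosingCircle(S[:,:2].astype(np.float32));print(h,k)
x=cv2.resize(b[160:260,330:450],None,fx=6,fy=6,interpolation=2)
y=cv2.resize(a[180:240,210:290],None,fx=6,fy=6,interpolation=2)
def g(i):return (255*(i/255.)**.5).astype(np.uint8)[:,:,::-1]
z=np.zeros((600,0,3),np.uint8)
cv2.imwrite('pics/t2.png',g(x))
cv2.imwrite('pics/s2.png',g(y))
```

```text
[[ 0.486 -0.297  0.07 ]
 [ 0.508  0.094  0.07 ]
 [ 0.386 -0.08   0.07 ]
 [ 0.365 -0.179  0.07 ]
 [ 0.332 -0.198  0.07 ]
 [ 0.423 -0.031  0.07 ]
 [ 0.686 -0.403  0.07 ]
 [ 0.563  0.243  0.07 ]]
[[ 0.485 -0.295  0.085]
 [ 0.511  0.098  0.034]
 [ 0.386 -0.08   0.017]
 [ 0.364 -0.182  0.013]
 [ 0.33  -0.202  0.01 ]
 [ 0.424 -0.03   0.05 ]
 [ 0.687 -0.404  0.064]
 [ 0.562  0.241  0.079]]
[ 0.486467   -0.29379229  0.08650905]
top 1316 [ 0.41941749 -0.36150758  0.05061513] [ 0.55299313 -0.22726974  0.09252503] [ 0.48620531 -0.29438866  0.07157008]
(0.48517897725105286, -0.295442670583725) 0.06874866783618927
scene 1269 [ 0.4178175  -0.36057083  0.05035893] [ 0.53679439 -0.22522318  0.09263813] [ 0.47730595 -0.29289701  0.07149853]
(0.4833674430847168, -0.2925080358982086) 0.0692090094089508
```

View pics/t2.png

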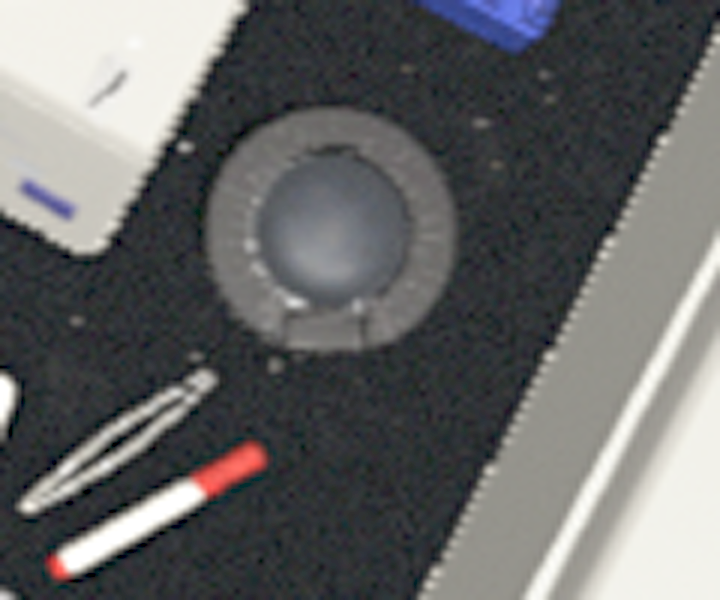

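View pics/s2.png

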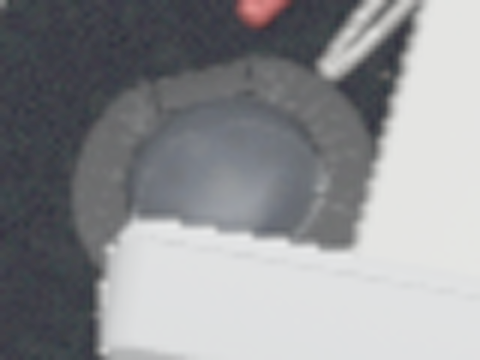

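Both views show the notch: crop (325,327) in top, i.e. pixel (384.2,214.5), and (243.3,194.2) in scene. The dark hinge mark is opposite it, at top (386,185). Next I check the notch position and the clearance round it.

Run:
```python
from h import *
a,d=snap('scene');b,e=snap('top')
P=cloud('top',e);Q=cloud('scene',d);c=np.array([.485,-.2945])
pt=plane('top',[[384.2,214.5],[330+287/6,160+330/6],[330+365/6,160+330/6],[385.8,185]],.066)
ps=plane('scene',[[243.3,194.2],[235,195.8],[251.3,192.5]],.066)
for p in(pt,ps):
    v=p[:,:2]-c;print(np.round(p,4),np.round(np.hypot(*v.T),4),np.round(np.degrees(np.arctan2(v[:,1],-v[:,0])),1))
A=np.r_[P[e>0],Q[d>0]]
for x in np.arange(.2,.75,.05):
    print(round(x,2),[round(float(np.percentile(A[(abs(A[:,0]-x)<.025)&(abs(A[:,1]-y)<.025)][:,2],98)),2) if ((abs(A[:,0]-x)<.025)&(abs(A[:,1]-y)<.025)).sum()>3 else None for y in np.arange(-.6,.11,.05)])
```

```text
[[ 0.4313 -0.2938  0.066 ]
 [ 0.4299 -0.2727  0.066 ]
 [ 0.4293 -0.3158  0.066 ]
 [ 0.5294 -0.3014  0.066 ]] [0.0538 0.0593 0.0597 0.045 ] [   0.7   21.6  -21.  -171.1]
[[ 0.4296 -0.2893  0.066 ]
 [ 0.4268 -0.3123  0.066 ]
 [ 0.4318 -0.2669  0.066 ]] [0.0557 0.0609 0.0599] [  5.4 -17.   27.4]
0.2 [0.35, 0.36, 0.33, 0.33, 0.33, 0.33, 0.32, 0.01, 0.01, -0.9, -0.9, -0.9, -0.9, -0.89, -0.9]
0.25 [0.36, 0.36, 0.36, 0.36, 0.33, 0.32, 0.28, 0.01, 0.01, 0.01, -0.9, -0.9, -0.9, -0.9, -0.9]
0.3 [0.36, 0.33, 0.33, 0.36, 0.33, 0.32, 0.01, 0.01, 0.02, 0.02, 0.01, 0.01, -0.9, -0.9, -0.9]
0.35 [0.36, 0.36, 0.36, 0.36, 0.32, 0.22, 0.01, 0.02, 0.02, 0.01, 0.02, 0.02, 0.01, 0.0, -0.9]
0.4 [0.34, 0.33, 0.33, 0.33, 0.32, 0.01, 0.07, 0.06, 0.01, 0.01, 0.02, 0.05, 0.05, 0.01, 0.01]
0.45 [0.34, 0.33, 0.33, 0.32, 0.01, 0.08, 0.09, 0.09, 0.01, 0.01, 0.01, 0.05, 0.05, 0.02, 0.02]
0.5 [0.34, 0.33, 0.32, 0.31, 0.01, 0.09, 0.09, 0.09, 0.26, 0.26, 0.21, 0.15, 0.01, 0.02, 0.03]
0.55 [0.34, 0.33, 0.32, 0.01, 0.01, 0.07, 0.08, 0.07, 0.26, 0.26, 0.26, 0.25, 0.19, 0.02, 0.02]
0.6 [0.33, 0.32, 0.29, 0.03, 0.07, 0.06, 0.01, 0.26, 0.26, 0.27, 0.27, 0.27, 0.26, 0.23, 0.17]
0.65 [0.32, 0.32, 0.03, 0.13, 0.12, 0.07, 0.25, 0.26, 0.27, 0.27, 0.21, 0.27, 0.27, 0.26, 0.26]
0.7 [0.88, 0.92, 0.12, 0.15, 0.12, 0.06, 0.26, 0.26, 0.27, 0.2, 0.22, 0.2, 0.27, 0.26, 0.26]
```

```bash
python3 -m inch '[[0,-1,-1,0,0,0,-1],[0,-1,-1,0,0,0,-1],[0,-1,-1,0,0,0,-1],[0,-1,-1,0,0,0,-1],[0,-1,-1,0,0,0,-1],[0,-1,-1,0,0,0,-1],[-1,-1,0,0,0,0.46,-1],[-1,0,0,0,0,0.46,-1],[-1,0,0,0,0,0.46,-1],[-1,0,0,0,0,0.46,-1]]'
python3 -m inch '[[-1,0,0,0,0,0.46,-1],[-1,0,0,0,0,0.46,-1],[-1,0,0,0,0,0.46,-1],[-1,0,0,0,0,0.46,-1],[-1,0,0,0,0,0.46,-1],[-1,0,0,0,0,0.46,-1],[-1,0,0,0,0,0.46,-1],[-1,0,0,0,0,0.46,-1],[-1,0,0,0,0,0.46,-1],[-1,0,0,0,0,0.46,-1]]'
```

```text
time: 1.55
tool_pos: [0.2316, 0.389, 0.3676]
eef_rot: [0.0, 0.265, 0.964, 0.0]
force: [-0.0, -0.4, 0.2]
opening: 0.0015
gripper_force: 0.0
time: 2.8
tool_pos: [0.4063, 0.2146, 0.3675]
eef_rot: [0.0, 0.518, 0.856, 0.0]
force: [-0.5, -0.7, -1.0]
opening: 0.0005
gripper_force: 0.0
```

```bash
python3 -m inch '[[-1,0,0,0,0,0.46,-1],[-1,0,0,0,0,0.46,-1],[-1,0,0,0,0,0.46,-1],[-1,0,0,0,0,0.46,-1],[-1,0,0,0,0,0.46,-1],[-1,0,0,0,0,0.46,-1],[-1,0,0,0,0,0.46,-1],[-1,0,0,0,0,0.46,-1],[-1,0,0,0,0,0.46,-1],[-1,0,0,0,0,0.46,-1]]'
python3 -m inch '[[-1,0,0,0,0,0.46,-1],[-1,0,0,0,0,0.46,-1],[-1,0,0,0,0,0.46,-1],[-1,0,0,0,0,0.46,-1],[-1,0,0,0,0,0.46,-1],[-1,0,0,0,0,0.46,-1],[0,0,0,1,0,0,-1],[0,0,0,1,0,0,-1],[0,0,0,1,0,0,-1],[0,0,0,1,0,0,-1]]'
cat >> h.py <<'E'
from scipy.spatial.transform import Rotation as Ro
def st(p=True):
    o=bot.get_obs();R=Ro.from_quat(o['eef_rot'],scalar_first=True).as_matrix();tip=o['tool_pos']+.022*R[:,2]
    if p: print('t',round(o['time'],2),'tip',np.round(tip,4),'x',np.round(R[:,0],3),'y',np.round(R[:,1],3),'z',np.round(R[:,2],3),'q',np.round(o['joint_pos'],2),'F',np.round(o['force'],1))
    return o,R,tip
def rel(w):  # tip to world point w, in row units; commanded along tool axes
    o,R,tip=st();print('units',np.round(R.T@(np.array(w)-tip)/.025,2))
E
python3 -c "from h import *;st()"
```

```text
time: 4.05
tool_pos: [0.4636, -0.0255, 0.3675]
eef_rot: [0.0, 0.731, 0.682, 0.0]
force: [0.3, -0.8, 0.5]
opening: 0.0003
gripper_force: 0.0
time: 5.3
tool_pos: [0.4333, -0.1711, 0.3678]
eef_rot: [-0.199, 0.809, 0.537, -0.132]
force: [-0.1, -0.1, -0.4]
opening: 0.0003
gripper_force: 0.0
t 5.3 tip [ 0.4239 -0.1671  0.3483] x [ 0.389  0.921 -0.   ] y [ 0.816 -0.344 -0.464] z [-0.428  0.18  -0.886] q [-0.51  0.18  1.37 -0.06  2.07 -0.12] F [-0.1 -0.1 -0.4]
```

```bash
python3 -m inch '[[0,0,0,-1,0,0,1],[0,0,0,-1,0,0,1],[0,0,0,-1,0,0,1],[0,0,0,-1,0,0,1],[0,0,0,0,0,-1,1],[0,0,0,-1,0,0,1],[0,0,0,-0.7,0,0,1],[0,0,0,0,0,0,1],[0,0,0,0,0,0,1],[0,0,0,0,0,0,1]]'
cat >> h.py <<'E'
def fin(w,e=0):  # front finger: e=0 inner tip edge, .015 outer edge
    o,R,tip=st();f=tip+(o['opening']/2+e)*R[:,1];print('open',o['opening'],'fin',np.round(f,4),'units',np.round(R.T@(np.array(w)-f)/.025,2))
E
python3 -c "from h import *;fin([.422,-.2925,.11])"
```

```text
time: 6.55
tool_pos: [0.4334, -0.171, 0.3674]
eef_rot: [0.081, 0.794, 0.599, 0.061]
force: [-0.7, -0.5, -0.0]
opening: 0.0856
gripper_force: 0.0
t 6.55 tip [ 0.4377 -0.1722  0.3458] x [0.275 0.961 0.   ] y [ 0.942 -0.27   0.201] z [ 0.194 -0.055 -0.98 ] q [-0.59 -0.4   1.85  0.06  1.51 -0.31] F [-0.7 -0.5 -0. ]
open 0.08555831366777945 fin [ 0.478  -0.1838  0.3544] units [-4.8  -2.9   9.38]
```

```bash
python3 -m inch '[[-0.96,-0.58,0,0,0,0,1],[-0.96,-0.58,0,0,0,0,1],[-0.96,-0.58,0,0,0,0,1],[-0.96,-0.58,0,0,0,0,1],[-0.96,-0.58,0,0,0,0,1],[0,0,1,0,0,0,1],[0,0,1,0,0,0,1],[0,0,1,0,0,0,1],[0,0,1,0,0,0,1],[0,0,1,0,0,0,1]]'
python3 -c "from h import *;fin([.422,-.2925,.11]);snap('top','t3.png');a,_=snap('scene');cv2.imwrite('pics/s3.png',cv2.resize(a[100:260,150:350,::-1],None,fx=4,fy=4)) ;fin([.422,-.2925,.11],.015)"
```

```text
time: 7.8
tool_pos: [0.3565, -0.2738, 0.2293]
eef_rot: [0.081, 0.794, 0.599, 0.061]
force: [0.8, -0.3, 0.3]
opening: 0.0868
gripper_force: 0.0
t 7.8 tip [ 0.3607 -0.275   0.2078] x [0.275 0.961 0.001] y [ 0.942 -0.27   0.202] z [ 0.194 -0.055 -0.979] q [-0.93 -0.4   2.09  0.13  1.29 -0.68] F [ 0.8 -0.3  0.3]
open 0.086758671271345 fin [ 0.4016 -0.2867  0.2165] units [-0.   -0.03  4.35]
t 7.9 tip [ 0.3596 -0.2734  0.2055] x [0.275 0.961 0.004] y [ 0.942 -0.27   0.197] z [ 0.191 -0.05  -0.98 ] q [-0.93 -0.4   2.1   0.13  1.29 -0.68] F [-0.9  0.  -0.3]
open 0.0871229907368926 fin [ 0.4147 -0.2892  0.217 ] units [-0.06 -0.53  4.26]
```

View pics/s3.png

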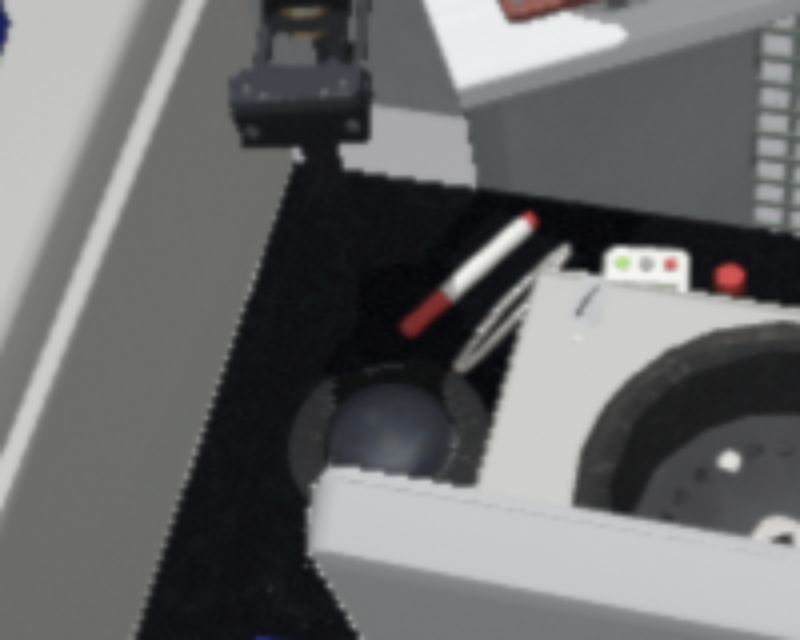

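```bash
python3 -m inch '[[0,0,0.75,0,0,0,1],[0,0,0.75,0,0,0,1],[0,0,0.75,0,0,0,1],[0,0,0.75,0,0,0,1],[0,-0.1,0.75,0,0,0,1],[0,-0.1,0.75,0,0,0,1],[0,0,0.7,0,0,0,1],[0,0,0,0,0,0,1],[0,0,0,0,0,0,1],[0,0,0,0,0,0,1]]'
python3 -c "from h import *;fin([.422,-.2925,.066])"
```

```text
time: 9.15
tool_pos: [0.3773, -0.2802, 0.1032]
eef_rot: [0.082, 0.794, 0.599, 0.061]
force: [0.6, 0.3, -0.6]
opening: 0.0871
gripper_force: 0.0
t 9.15 tip [ 0.3816 -0.2815  0.0817] x [ 0.275  0.961 -0.001] y [ 0.941 -0.269  0.204] z [ 0.196 -0.057 -0.979] q [-0.9  -0.2   2.19  0.14  0.99 -0.68] F [ 0.6  0.3 -0.6]
open 0.08714304037939767 fin [ 0.4226 -0.2932  0.0906] units [ 0.02 -0.23  0.96]
```

```bash
python3 -m inch '[[0,-0.04,0.2,0,0,0,1],[0,-0.04,0.2,0,0,0,1],[0,-0.04,0.2,0,0,0,1],[0,-0.02,0.1,0,0,0,1],[0,-0.02,0.1,0,0,0,1],[0,-0.02,0.1,0,0,0,1],[0,-0.02,0.06,0,0,0,1],[0,0,0,0,0,0,1],[0,0,0,0,0,0,1],[0,0,0,0,0,0,1]]'
python3 -c "from h import *;fin([.422,-.2925,.058])"
```

```text
time: 10.4
tool_pos: [0.3768, -0.2796, 0.0777]
eef_rot: [0.081, 0.794, 0.599, 0.061]
force: [1.1, -1.5, 0.2]
opening: 0.0869
gripper_force: 0.0
t 10.4 tip [ 0.3811 -0.2809  0.0561] x [ 0.275  0.961 -0.   ] y [ 0.941 -0.27   0.203] z [ 0.195 -0.056 -0.979] q [-0.9  -0.16  2.21  0.15  0.93 -0.7 ] F [ 1.1 -1.5  0.2]
open 0.08687558547250067 fin [ 0.422  -0.2926  0.0649] units [ 0.   -0.06  0.27]
```

The tip is 5 mm below the rim top without contact, so it is in the notch. Pressing.

```bash
python3 -m inch '[[0,-0.01,0.06,0,0,0,1],[0,-0.01,0.06,0,0,0,1],[0,-0.01,0.06,0,0,0,1],[0,-0.01,0.06,0,0,0,1],[0,-0.01,0.03,0,0,0,1],[0,0,0,0,0,0,1],[0,0,0,0,0,0,1],[0,0,0,0,0,0,1],[0,0,0,0,0,0,1],[0,0,0,0,0,0,1]]'
cat > lid.py <<'E'
from h import *
st()
for n in('top','scene'):
    C=cloud(n,snap(n)[1]);m=(abs(C[...,0]-.49)<.075)&(abs(C[...,1]+.2945)<.05)&(C[...,2]>.05)&(C[...,2]<.2)
    A=C[m]
    for x in np.arange(.42,.57,.015):
        s=A[abs(A[:,0]-x)<.0075];print(round(x,3),len(s),np.round(np.percentile(s[:,2],[10,50,95]),3) if len(s) else '',end=' | ')
    print()
E
python3 lid.py
```

```text
time: 11.65
tool_pos: [0.3769, -0.2796, 0.0707]
eef_rot: [0.081, 0.794, 0.599, 0.061]
force: [0.1, 0.4, -0.6]
opening: 0.0872
gripper_force: 0.0
t 11.65 tip [ 0.3812 -0.2809  0.0491] x [ 0.275  0.961 -0.   ] y [ 0.941 -0.27   0.203] z [ 0.195 -0.056 -0.979] q [-0.9  -0.15  2.21  0.15  0.91 -0.7 ] F [ 0.1  0.4 -0.6]
0.42 61 [0.177 0.196 0.2  ] | 0.435 49 [0.066 0.171 0.199] | 0.45 82 [0.067 0.073 0.197] | 0.465 136 [0.07  0.082 0.088] | 0.48 128 [0.073 0.083 0.09 ] | 0.495 141 [0.071 0.082 0.09 ] | 0.51 124 [0.068 0.08  0.089] | 0.525 141 [0.067 0.073 0.082] | 0.54 102 [0.066 0.069 0.075] | 0.555 21 [0.066 0.07  0.076] | 
0.42 147 [0.064 0.097 0.193] | 0.435 258 [0.066 0.159 0.195] | 0.45 237 [0.07  0.085 0.197] | 0.465 153 [0.071 0.083 0.088] | 0.48 180 [0.072 0.084 0.089] | 0.495 171 [0.076 0.084 0.089] | 0.51 137 [0.071 0.082 0.088] | 0.525 60 [0.069 0.072 0.081] | 0.54 7 [0.07  0.072 0.075] | 0.555 0  |
```

Run:
```python
from h import *
b,_=snap('top');a,_=snap('scene')
g=lambda i:(255*(i/255.)**.45).astype(np.uint8)[:,:,::-1]
x=cv2.resize(g(b[165:245,345:425]),(400,400),interpolation=2);y=cv2.resize(g(a[170:235,210:275]),(400,400),interpolation=2)
cv2.imwrite('pics/z4.png',np.hstack([x,y]))
K,D,R,t=cam('scene');o,RR,tip=st(0)
for e in(.0434,.0585):print(e,[cv2.projectPoints((tip+e*RR[:,1]+s*RR[:,0])[None],cv2.Rodrigues(R)[0],t,K,D)[0].ravel() for s in(-.0095,.0095)])
```

```text
0.0434 [array([238.50937723, 194.01171948]), array([245.3088094, 193.6218552])]
0.0585 [array([238.20543306, 198.03040796]), array([245.05671142, 197.63740331])]
```

View pics/z4.png

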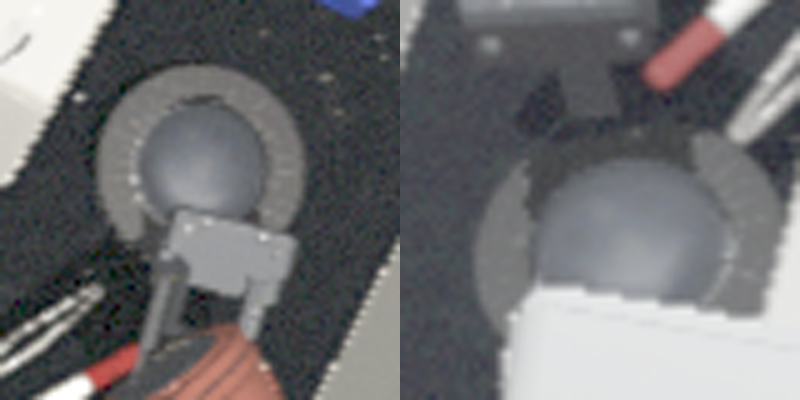

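Run:
```python
from h import *
a,d=snap('scene');C=cloud('scene',d);o,R,tip=st()
for v in range(180,200):
    for u in(241,):
        p=C[v,u];print(v,u,a[v,u],np.round(p,3),'tool(mm from tip)',np.round(R.T@(p-tip)*1000,0), 'r',round(float(np.hypot(p[0]-.485,p[1]+.2945)),3))
```

```text
t 11.9 tip [ 0.3812 -0.2809  0.0491] x [ 0.275  0.961 -0.   ] y [ 0.941 -0.27   0.203] z [ 0.195 -0.056 -0.979] q [-0.9  -0.15  2.21  0.15  0.91 -0.7 ] F [ 0.4 -0.3  0.2]
180 241 [21 23 25] [ 0.423 -0.285  0.127] tool(mm from tip) [  8.  56. -68.] r 0.063
181 241 [18 21 23] [ 0.42  -0.285  0.119] tool(mm from tip) [  7.  52. -60.] r 0.065
182 241 [20 19 22] [ 0.422 -0.286  0.117] tool(mm from tip) [  6.  54. -58.] r 0.063
183 241 [22 23 26] [ 0.422 -0.287  0.112] tool(mm from tip) [  6.  53. -53.] r 0.063
184 241 [21 22 26] [ 0.42  -0.287  0.104] tool(mm from tip) [  4.  50. -46.] r 0.065
185 241 [22 22 24] [ 0.421 -0.288  0.101] tool(mm from tip) [  4.  50. -43.] r 0.064
186 241 [20 21 24] [ 0.421 -0.289  0.095] tool(mm from tip) [  3.  49. -37.] r 0.065
187 241 [22 23 25] [ 0.426 -0.29   0.099] tool(mm from tip) [  4.  55. -40.] r 0.059
188 241 [24 24 26] [ 0.421 -0.29   0.087] tool(mm from tip) [  2.  48. -28.] r 0.064
189 241 [10 12 13] [ 0.371 -0.29   0.003] tool(mm from tip) [-12. -17.  44.] r 0.114
190 241 [11 11 16] [ 0.373 -0.291  0.002] tool(mm from tip) [-12. -15.  46.] r 0.112
191 241 [13 16 17] [ 0.374 -0.292 -0.002] tool(mm from tip) [-13. -14.  49.] r 0.111
192 241 [16 16 21] [ 0.422 -0.294  0.068] tool(mm from tip) [ -1.  46. -10.] r 0.063
193 241 [17 16 16] [ 0.423 -0.294  0.066] tool(mm from tip) [-1. 47. -7.] r 0.062
194 241 [15 16 17] [ 0.427 -0.295  0.067] tool(mm from tip) [-1. 51. -8.] r 0.058
195 241 [17 17 18] [ 0.432 -0.296  0.069] tool(mm from tip) [-1. 56. -9.] r 0.053
196 241 [18 19 20] [ 0.433 -0.297  0.065] tool(mm from tip) [-1. 56. -5.] r 0.053
197 241 [32 32 35] [ 0.441 -0.298  0.074] tool(mm from tip) [  0.  66. -12.] r 0.044
198 241 [35 38 41] [ 0.448 -0.298  0.08 ] tool(mm from tip) [  1.  74. -16.] r 0.038
199 241 [42 46 51] [ 0.454 -0.299  0.085] tool(mm from tip) [  2.  80. -20.] r 0.032
```

```bash
python3 -m inch '[[0,0.05,-0.25,0,0,0,1],[0,0,0,0,0,0,1],[0.03,0.12,0.03,0,0,0,1],[0.03,0.12,0.03,0,0,0,1],[0.03,0.12,0.03,0,0,0,1],[0.03,0.12,0.02,0,0,0,1],[0,0,0,0,0,0,1],[0,0,0,0,0,0,1],[0,0,0,0,0,0,1],[0,0,0,0,0,0,1]]'
cat > look.py <<'E'
from h import *
o,R,tip=st();c=np.array([.485,-.2945])
a,d=snap('scene');C=cloud('scene',d);T=(C-tip)@R*1000
m=(abs(T[...,0])<8)&(T[...,1]>35)&(T[...,1]<64)&(T[...,2]>-60)&(T[...,2]<10)&(C[...,2]>.072)
for lo in range(-60,10,5):
    s=m&(T[...,2]>=lo)&(T[...,2]<lo+5)
    if s.sum():print(lo,s.sum(),'y',np.round(np.percentile(T[s][:,1],[10,50,90]),0),'z',np.round(np.median(C[s][:,2]),3),'x',np.round(np.median(C[s][:,0]),3))
E
python3 look.py
```

```text
time: 13.15
tool_pos: [0.3894, -0.2801, 0.0768]
eef_rot: [0.081, 0.794, 0.599, 0.061]
force: [-0.2, 0.1, 0.1]
opening: 0.0872
gripper_force: 0.0
t 13.15 tip [ 0.3937 -0.2814  0.0552] x [ 0.276  0.961 -0.   ] y [ 0.941 -0.27   0.203] z [ 0.195 -0.056 -0.979] q [-0.87 -0.13  2.19  0.14  0.92 -0.67] F [-0.2  0.1  0.1]
-60 5 y [52. 53. 55.] z 0.123 x 0.433
-55 5 y [50. 52. 52.] z 0.117 x 0.432
-50 8 y [47. 50. 52.] z 0.112 x 0.43
-45 7 y [47. 50. 50.] z 0.105 x 0.433
-40 10 y [48. 51. 53.] z 0.102 x 0.433
-35 5 y [49. 49. 51.] z 0.097 x 0.434
-30 3 y [49. 49. 50.] z 0.093 x 0.435
-20 1 y [60. 60. 60.] z 0.083 x 0.449
-15 4 y [53. 57. 59.] z 0.078 x 0.445
-10 1 y [56. 56. 56.] z 0.074 x 0.443
```

```bash
python3 -m inch '[[0,-0.03,0.13,0,0,0,1],[0,-0.03,0.13,0,0,0,1],[0,-0.03,0.13,0,0,0,1],[0,-0.03,0.13,0,0,0,1],[0,-0.02,0.1,0,0,0,1],[0,0,0,0,0,0,1],[0,0,0,0,0,0,1],[0,0,0,0,0,0,1],[0,0,0,0,0,0,1],[0,0,0,0,0,0,1]]'; python3 look.py
```

```text
time: 14.45
tool_pos: [0.3892, -0.2801, 0.0609]
eef_rot: [0.081, 0.794, 0.599, 0.061]
force: [-0.6, 0.1, 0.3]
opening: 0.0868
gripper_force: 0.0
t 14.45 tip [ 0.3935 -0.2813  0.0394] x [ 0.275  0.961 -0.   ] y [ 0.941 -0.27   0.203] z [ 0.195 -0.056 -0.979] q [-0.87 -0.1   2.2   0.15  0.88 -0.68] F [-0.6  0.1  0.3]
-60 6 y [51. 52. 54.] z 0.107 x 0.432
-55 6 y [49. 51. 52.] z 0.1 x 0.431
-50 9 y [50. 51. 53.] z 0.097 x 0.433
-45 9 y [50. 51. 54.] z 0.091 x 0.434
-40 6 y [49. 50. 53.] z 0.085 x 0.434
-35 7 y [50. 53. 63.] z 0.083 x 0.436
-30 6 y [49. 57. 60.] z 0.078 x 0.443
```

```bash
python3 -m inch '[[0,-0.01,0.06,0,0,0,1],[0,-0.01,0.06,0,0,0,1],[0,-0.01,0.06,0,0,0,1],[0,-0.01,0.06,0,0,0,1],[0,-0.01,0.06,0,0,0,1],[0,0,0,0,0,0,1],[0,0,0,0,0,0,1],[0,0,0,0,0,0,1],[0,0,0,0,0,0,1],[0,0,0,0,0,0,1]]'; python3 -c "from h import *;st()"
```

```text
time: 15.75
tool_pos: [0.3895, -0.2801, 0.0533]
eef_rot: [0.081, 0.794, 0.599, 0.061]
force: [0.2, 1.3, 0.9]
opening: 0.0869
gripper_force: 0.0
t 15.75 tip [ 0.3938 -0.2814  0.0318] x [ 0.275  0.961 -0.   ] y [ 0.941 -0.27   0.203] z [ 0.195 -0.056 -0.979] q [-0.87 -0.09  2.2   0.15  0.86 -0.68] F [0.2 1.3 0.9]
```

```bash
python3 -m inch '[[0,-0.01,0.06,0,0,0,1],[0,-0.01,0.06,0,0,0,1],[0,0,0,0,0,0,1],[0,0,0,0,0,0,1],[0,0,0,0,0,0,1],[0,0,0,0,0,0,1],[0,0,0,0,0,0,1],[0,0,0,0,0,0,1],[0,0,0,0,0,0,1],[0,0,0,0,0,0,1]]'; python3 -m inch '[[0,-0.01,0.06,0,0,0,1],[0,-0.01,0.06,0,0,0,1],[0,0,0,0,0,0,1],[0,0,0,0,0,0,1],[0,0,0,0,0,0,1],[0,0,0,0,0,0,1],[0,0,0,0,0,0,1],[0,0,0,0,0,0,1],[0,0,0,0,0,0,1],[0,0,0,0,0,0,1]]'; python3 lid.py
```

```text
time: 17.0
tool_pos: [0.3896, -0.2802, 0.0503]
eef_rot: [0.081, 0.794, 0.599, 0.061]
force: [-1.0, 0.2, 2.0]
opening: 0.087
gripper_force: 1.1
time: 18.25
tool_pos: [0.3897, -0.2802, 0.0472]
eef_rot: [0.081, 0.794, 0.599, 0.061]
force: [-2.5, 1.0, 3.5]
opening: 0.0871
gripper_force: 1.8
t 18.25 tip [ 0.394  -0.2814  0.0256] x [ 0.275  0.961 -0.   ] y [ 0.941 -0.27   0.203] z [ 0.195 -0.056 -0.979] q [-0.87 -0.07  2.2   0.15  0.85 -0.68] F [-2.5  1.   3.5]
0.42 99 [0.148 0.157 0.178] | 0.435 149 [0.073 0.176 0.182] | 0.45 137 [0.069 0.178 0.185] | 0.465 113 [0.068 0.081 0.18 ] | 0.48 123 [0.072 0.083 0.09 ] | 0.495 144 [0.072 0.083 0.09 ] | 0.51 125 [0.067 0.081 0.088] | 0.525 133 [0.066 0.072 0.081] | 0.54 109 [0.065 0.07  0.075] | 0.555 21 [0.065 0.072 0.077] | 
0.42 75 [0.062 0.172 0.181] | 0.435 295 [0.067 0.088 0.182] | 0.45 383 [0.072 0.152 0.183] | 0.465 279 [0.073 0.088 0.182] | 0.48 185 [0.071 0.085 0.089] | 0.495 161 [0.076 0.084 0.089] | 0.51 137 [0.07  0.083 0.088] | 0.525 64 [0.07  0.073 0.082] | 0.54 6 [0.069 0.072 0.077] | 0.555 0  |
```

```bash
python3 -m inch '[[0,-0.01,0.06,0,0,0,1],[0,0,0,0,0,0,1],[0,-0.01,0.06,0,0,0,1],[0,0,0,0,0,0,1],[0,0,0,0,0,0,1],[0,0,0,0,0,0,1],[0,0,0,0,0,0,1],[0,0,0,0,0,0,1],[0,0,0,0,0,0,1],[0,0,0,0,0,0,1]]'; python3 lid.py
```

```text
time: 19.6
tool_pos: [0.3899, -0.2803, 0.0442]
eef_rot: [0.081, 0.794, 0.599, 0.061]
force: [-2.7, 1.8, 5.6]
opening: 0.0872
gripper_force: 2.6
t 19.6 tip [ 0.3941 -0.2815  0.0227] x [ 0.275  0.961 -0.   ] y [ 0.941 -0.27   0.203] z [ 0.195 -0.056 -0.979] q [-0.87 -0.07  2.2   0.15  0.84 -0.68] F [-2.7  1.8  5.6]
0.42 95 [0.146 0.154 0.176] | 0.435 149 [0.076 0.173 0.18 ] | 0.45 136 [0.07  0.175 0.182] | 0.465 106 [0.057 0.113 0.178] | 0.48 144 [0.071 0.11  0.118] | 0.495 121 [0.072 0.104 0.112] | 0.51 138 [0.071 0.094 0.104] | 0.525 121 [0.068 0.073 0.092] | 0.54 107 [0.067 0.071 0.076] | 0.555 21 [0.066 0.07  0.075] | 
0.42 65 [0.061 0.172 0.177] | 0.435 219 [0.07  0.172 0.178] | 0.45 319 [0.074 0.163 0.18 ] | 0.465 240 [0.076 0.121 0.18 ] | 0.48 203 [0.072 0.111 0.118] | 0.495 225 [0.095 0.104 0.113] | 0.51 194 [0.071 0.098 0.105] | 0.525 99 [0.069 0.086 0.098] | 0.54 6 [0.069 0.07  0.073] | 0.555 0  |
```

The lid is ajar: the dome top is now at 118 mm in both views. Next I retreat, tilt, and go under the edge.

```bash
cat >> h.py <<'E'
def cor(w):  # outer bottom corner of front finger
    o,R,tip=st();f=o['tool_pos']+R@[0,.050,-.005]
    print('corner',np.round(f,4),'units',np.round(R.T@(np.array(w)-f)/.025,2))
    for n,v in(('+x10mm',[.01,0,0]),('+z10mm',[0,0,.01])):print(n,np.round(R.T@np.array(v)/.025,3))
E
python3 -m inch '[[0,0.04,-0.2,0,0,0,1],[0,0.04,-0.2,0,0,0,1],[0,0.04,-0.2,0,0,0,1],[-0.15,-0.45,-0.3,0,0,0,1],[-0.15,-0.45,-0.3,0,0,0,1],[0,0,0,-0.5,0,0,1],[0,0,0,-1,0,0,1],[0,0,0,-1,0,0,1],[0,0,0,0,0,0,1],[0,0,0,0,0,0,1]]'; python3 -c "from h import *;cor([.455,-.29,.09])"; python3 lid.py
```

```text
time: 20.95
tool_pos: [0.3634, -0.2814, 0.0704]
eef_rot: [0.199, 0.774, 0.583, 0.149]
force: [0.5, -0.8, 1.4]
opening: 0.0868
gripper_force: 0.0
t 20.95 tip [ 0.3736 -0.2844  0.0511] x [ 0.277  0.961 -0.001] y [ 0.842 -0.242  0.482] z [ 0.463 -0.134 -0.876] q [-1.12 -0.37  2.46  0.54  0.77 -1.18] F [ 0.5 -0.8  1.4]
corner [ 0.4032 -0.2929  0.0989] units [0.68 1.55 1.26]
+x10mm [0.111 0.337 0.185]
+z10mm [-0.     0.193 -0.35 ]
t 20.95 tip [ 0.3736 -0.2844  0.0511] x [ 0.277  0.961 -0.001] y [ 0.842 -0.242  0.482] z [ 0.463 -0.134 -0.876] q [-1.12 -0.37  2.46  0.54  0.77 -1.18] F [ 0.5 -0.8  1.4]
0.42 46 [0.057 0.064 0.071] | 0.435 118 [0.059 0.067 0.074] | 0.45 130 [0.052 0.069 0.112] | 0.465 121 [0.056 0.111 0.12 ] | 0.48 142 [0.073 0.111 0.119] | 0.495 120 [0.072 0.103 0.11 ] | 0.51 136 [0.069 0.094 0.103] | 0.525 120 [0.067 0.072 0.09 ] | 0.54 107 [0.066 0.07  0.076] | 0.555 21 [0.067 0.07  0.077] | 
0.42 38 [0.063 0.067 0.074] | 0.435 68 [0.068 0.072 0.074] | 0.45 54 [0.07  0.073 0.116] | 0.465 125 [0.07  0.115 0.119] | 0.48 199 [0.073 0.111 0.117] | 0.495 223 [0.095 0.105 0.112] | 0.51 192 [0.071 0.097 0.104] | 0.525 101 [0.069 0.086 0.095] | 0.54 5 [0.07  0.074 0.074] | 0.555 0  |
```

```bash
python3 -m inch '[[0,-0.1,0.19,0,0,0,1],[0,-0.1,0.19,0,0,0,1],[0.11,0.33,0.18,0,0,0,1],[0.11,0.33,0.18,0,0,0,1],[0.11,0.33,0.18,0,0,0,1],[0.11,0.33,0.18,0,0,0,1],[0.11,0.33,0.18,0,0,0,1],[0.05,0.17,0.09,0,0,0,1],[0,0,0,0,0,0,1],[0,0,0,0,0,0,1]]'; python3 -c "from h import *;cor([.463,-.29,.105])"; python3 lid.py; python3 look.py
```

```text
time: 22.3
tool_pos: [0.4175, -0.2803, 0.059]
eef_rot: [0.199, 0.773, 0.583, 0.15]
force: [0.1, 0.9, -0.1]
opening: 0.0871
gripper_force: 0.1
t 22.3 tip [ 0.4277 -0.2832  0.0397] x [0.275 0.961 0.   ] y [ 0.842 -0.241  0.483] z [ 0.464 -0.133 -0.876] q [-0.97 -0.21  2.38  0.54  0.65 -1.07] F [ 0.1  0.9 -0.1]
corner [ 0.4573 -0.2917  0.0875] units [ 0.13  0.51 -0.52]
+x10mm [0.11  0.337 0.186]
+z10mm [ 0.     0.193 -0.35 ]
t 22.3 tip [ 0.4277 -0.2832  0.0397] x [0.275 0.961 0.   ] y [ 0.842 -0.241  0.483] z [ 0.464 -0.133 -0.876] q [-0.97 -0.21  2.38  0.54  0.65 -1.07] F [ 0.1  0.9 -0.1]
0.42 87 [0.167 0.194 0.199] | 0.435 52 [0.07  0.196 0.2  ] | 0.45 77 [0.068 0.168 0.197] | 0.465 114 [0.057 0.112 0.17 ] | 0.48 141 [0.072 0.111 0.119] | 0.495 123 [0.074 0.104 0.113] | 0.51 137 [0.071 0.095 0.103] | 0.525 122 [0.067 0.074 0.093] | 0.54 105 [0.066 0.07  0.076] | 0.555 21 [0.068 0.071 0.075] | 
0.42 67 [0.065 0.195 0.199] | 0.435 162 [0.069 0.134 0.199] | 0.45 336 [0.072 0.174 0.197] | 0.465 150 [0.072 0.117 0.175] | 0.48 202 [0.073 0.112 0.118] | 0.495 233 [0.093 0.105 0.113] | 0.51 192 [0.071 0.098 0.104] | 0.525 98 [0.07  0.084 0.096] | 0.54 5 [0.072 0.073 0.073] | 0.555 0  | 
t 22.4 tip [ 0.4277 -0.2833  0.0398] x [0.276 0.961 0.   ] y [ 0.842 -0.241  0.483] z [ 0.464 -0.133 -0.876] q [-0.97 -0.21  2.38  0.54  0.65 -1.07] F [0.9 0.6 0.3]
-60 10 y [51. 54. 56.] z 0.116 x 0.447
-55 12 y [52. 55. 63.] z 0.112 x 0.45
-50 2 y [51. 57. 62.] z 0.11 x 0.452
```

```bash
python3 -m inch '[[0.03,0.22,-0.215,0,0,0,1],[0,0,0,0,0,0,1],[0.03,0.24,-0.19,0,0,0,1],[0,0,0,0,0,0,1],[0.04,0.26,-0.17,0,0,0,1],[0,0,0,0,0,0,1],[0.05,0.275,-0.14,0,0,0,1],[0,0,0,0,0,0,1],[0,0,0,0,0,0,1],[0,0,0,0,0,0,1]]'; python3 -c "from h import *;cor([.463,-.29,.105])"; python3 lid.py
```

```text
time: 23.7
tool_pos: [0.4313, -0.2803, 0.0866]
eef_rot: [0.199, 0.773, 0.583, 0.15]
force: [-0.1, -0.4, -0.2]
opening: 0.0868
gripper_force: 0.0
t 23.7 tip [ 0.4415 -0.2832  0.0674] x [0.275 0.961 0.   ] y [ 0.842 -0.241  0.483] z [ 0.464 -0.133 -0.876] q [-0.94 -0.24  2.34  0.48  0.69 -0.97] F [-0.1 -0.4 -0.2]
corner [ 0.471  -0.2917  0.1152] units [-0.02 -0.48  0.2 ]
+x10mm [0.11  0.337 0.186]
+z10mm [ 0.     0.193 -0.35 ]
t 23.7 tip [ 0.4415 -0.2832  0.0674] x [0.275 0.961 0.   ] y [ 0.842 -0.241  0.483] z [ 0.464 -0.133 -0.876] q [-0.94 -0.24  2.34  0.48  0.69 -0.97] F [-0.1 -0.4 -0.2]
0.42 52 [0.059 0.069 0.197] | 0.435 48 [0.063 0.184 0.199] | 0.45 23 [0.068 0.071 0.195] | 0.465 37 [0.054 0.072 0.199] | 0.48 113 [0.053 0.129 0.141] | 0.495 142 [0.069 0.126 0.135] | 0.51 121 [0.071 0.112 0.122] | 0.525 117 [0.068 0.091 0.107] | 0.54 104 [0.065 0.07  0.075] | 0.555 20 [0.065 0.07  0.075] | 
0.42 34 [0.063 0.067 0.077] | 0.435 78 [0.067 0.071 0.075] | 0.45 114 [0.07  0.109 0.195] | 0.465 134 [0.072 0.142 0.198] | 0.48 133 [0.071 0.135 0.163] | 0.495 238 [0.116 0.127 0.137] | 0.51 269 [0.101 0.114 0.124] | 0.525 159 [0.071 0.097 0.109] | 0.54 7 [0.071 0.073 0.075] | 0.555 0  |
```

The lid is rising with the finger (top now 141 mm, negligible force), so I continue along the arc.

```bash
python3 -m inch '[[0.055,0.285,-0.11,0,0,0,1],[0.06,0.295,-0.085,0,0,0,1],[0,0,0,0,0,0,1],[0.07,0.3,-0.05,0,0,0,1],[0.07,0.3,-0.02,0,0,0,1],[0,0,0,0,0,0,1],[0.08,0.3,0.01,0,0,0,1],[0,0,0,0,0,0,1],[0,0,0,0,0,0,1],[0,0,0,0,0,0,1]]'; python3 -c "from h import *;cor([.463,-.29,.105])"; python3 lid.py
```

```text
time: 25.05
tool_pos: [0.4617, -0.2804, 0.1101]
eef_rot: [0.199, 0.773, 0.583, 0.15]
force: [1.2, -0.3, 0.8]
opening: 0.0872
gripper_force: 0.0
t 25.05 tip [ 0.4719 -0.2833  0.0908] x [0.275 0.961 0.   ] y [ 0.842 -0.241  0.483] z [ 0.464 -0.133 -0.876] q [-0.87 -0.22  2.27  0.43  0.71 -0.86] F [ 1.2 -0.3  0.8]
corner [ 0.5015 -0.2918  0.1386] units [-0.36 -1.96  0.45]
+x10mm [0.11  0.337 0.186]
+z10mm [ 0.     0.193 -0.35 ]
t 25.05 tip [ 0.4719 -0.2833  0.0908] x [0.275 0.961 0.   ] y [ 0.842 -0.241  0.483] z [ 0.464 -0.133 -0.876] q [-0.87 -0.22  2.27  0.43  0.71 -0.86] F [ 1.2 -0.3  0.8]
0.42 4 [0.104 0.195 0.197] | 0.435 52 [0.06  0.069 0.191] | 0.45 77 [0.052 0.067 0.08 ] | 0.465 39 [0.061 0.068 0.076] | 0.48 15 [0.051 0.065 0.074] | 0.495 21 [0.051 0.055 0.085] | 0.51 96 [0.058 0.141 0.156] | 0.525 127 [0.07  0.133 0.152] | 0.54 74 [0.067 0.073 0.119] | 0.555 21 [0.066 0.07  0.076] | 
0.42 33 [0.062 0.067 0.072] | 0.435 122 [0.061 0.07  0.073] | 0.45 129 [0.054 0.069 0.075] | 0.465 55 [0.053 0.07  0.074] | 0.48 73 [0.066 0.178 0.193] | 0.495 107 [0.116 0.16  0.183] | 0.51 141 [0.077 0.15  0.156] | 0.525 331 [0.077 0.133 0.151] | 0.54 73 [0.096 0.114 0.124] | 0.555 0  |
```

```bash
python3 -m inch '[[0.08,0.3,0.04,0,0,0,1],[0,0,0,0,0,0,1],[0.08,0.29,0.07,0,0,0,1],[0,0,0,0,0,0,1],[0.08,0.285,0.1,0,0,0,1],[0,0,0,0,0,0,1],[0.04,0.14,0.06,0,0,0,1],[0,0,0,0,0,0,1],[0,0,0,0,0,0,1],[0,0,0,0,0,0,1]]'; python3 -c "from h import *;cor([.463,-.29,.105])"; python3 lid.py
```

```text
time: 26.4
tool_pos: [0.4882, -0.2807, 0.1166]
eef_rot: [0.199, 0.773, 0.583, 0.15]
force: [-0.3, 0.3, 0.1]
opening: 0.0873
gripper_force: 0.0
t 26.4 tip [ 0.4984 -0.2837  0.0974] x [ 0.276  0.961 -0.   ] y [ 0.842 -0.241  0.483] z [ 0.464 -0.133 -0.876] q [-0.82 -0.17  2.21  0.4   0.7  -0.79] F [-0.3  0.3  0.1]
corner [ 0.528  -0.2921  0.1451] units [-0.63 -2.98  0.19]
+x10mm [0.11  0.337 0.186]
+z10mm [-0.     0.193 -0.35 ]
t 26.4 tip [ 0.4984 -0.2837  0.0974] x [ 0.276  0.961 -0.   ] y [ 0.842 -0.241  0.483] z [ 0.464 -0.133 -0.876] q [-0.82 -0.17  2.21  0.4   0.7  -0.79] F [-0.3  0.3  0.1]
0.42 1 [0.07 0.07 0.07] | 0.435 36 [0.067 0.07  0.193] | 0.45 33 [0.065 0.07  0.123] | 0.465 58 [0.06  0.069 0.076] | 0.48 81 [0.058 0.068 0.076] | 0.495 39 [0.054 0.068 0.079] | 0.51 23 [0.063 0.068 0.073] | 0.525 28 [0.065 0.07  0.098] | 0.54 101 [0.071 0.146 0.158] | 0.555 6 [0.129 0.139 0.139] | 
0.42 41 [0.063 0.069 0.155] | 0.435 109 [0.058 0.069 0.075] | 0.45 142 [0.053 0.069 0.074] | 0.465 122 [0.052 0.067 0.073] | 0.48 103 [0.053 0.068 0.074] | 0.495 19 [0.067 0.071 0.076] | 0.51 89 [0.074 0.183 0.197] | 0.525 109 [0.072 0.158 0.177] | 0.54 188 [0.122 0.149 0.158] | 0.555 50 [0.116 0.134 0.146] |
```

```bash
python3 -m inch '[[-0.11,-0.34,-0.19,0,0,0,1],[-0.22,-0.58,-0.55,0,0,0,1],[-0.22,-0.58,-0.55,0,0,0,1],[-0.22,-0.58,-0.55,0,0,0,1],[0,0.39,-0.7,0,0,0,1],[0,0.39,-0.7,0,0,0,1],[0,0.39,-0.7,0,0,0,1],[0,0.39,-0.7,0,0,0,1],[0,0,0,0,0,0,1],[0,0,0,0,0,0,1]]'
python3 - <<'E'
from h import *
st()
b,_=snap('top');a,d=snap('scene')
g=lambda i:(255*(i/255.)**.5).astype(np.uint8)[:,:,::-1]
cv2.imwrite('pics/z5.png',np.hstack([cv2.resize(g(b[150:260,330:440]),(400,400)),cv2.resize(g(a[140:260,190:310]),(400,400))]))
for n in('top','scene'):
    C=cloud(n,snap(n)[1]);m=(abs(C[...,1]+.2945)<.012)&(C[...,2]>.08)&(C[...,2]<.17)&(C[...,0]>.5)&(C[...,0]<.62);A=C[m]
    print(n,[(round(z,2),np.round(np.percentile(A[abs(A[:,2]-z)<.005][:,0],[10,50,90]),3)) for z in np.arange(.09,.17,.01) if (abs(A[:,2]-z)<.005).sum()])
E
```

```text
time: 27.75
tool_pos: [0.4176, -0.2803, 0.2109]
eef_rot: [0.199, 0.773, 0.583, 0.15]
force: [0.5, 0.2, 0.3]
opening: 0.087
gripper_force: 0.0
t 27.75 tip [ 0.4278 -0.2832  0.1916] x [0.275 0.961 0.   ] y [ 0.842 -0.241  0.482] z [ 0.464 -0.132 -0.876] q [-0.97 -0.47  2.25  0.37  1.   -0.83] F [0.5 0.2 0.3]
top [(np.float64(0.14), array([0.548, 0.548, 0.548])), (np.float64(0.15), array([0.534, 0.542, 0.547])), (np.float64(0.16), array([0.53 , 0.537, 0.54 ]))]
scene [(np.float64(0.13), array([0.547, 0.549, 0.549])), (np.float64(0.14), array([0.545, 0.548, 0.55 ])), (np.float64(0.15), array([0.534, 0.544, 0.548])), (np.float64(0.16), array([0.529, 0.537, 0.542]))]
```

View pics/z5.png

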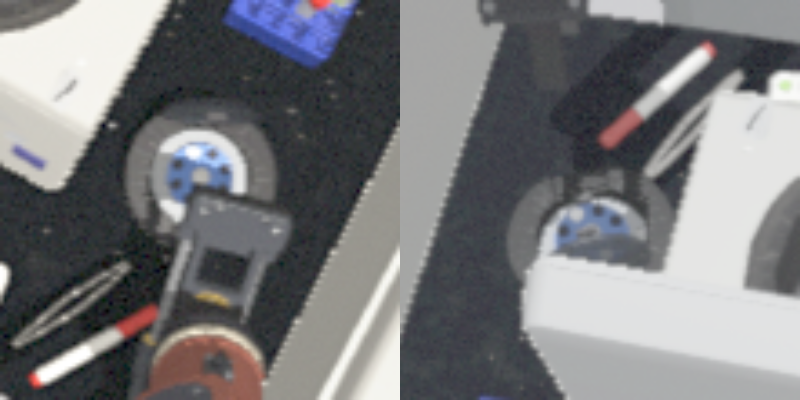

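```bash
cat > ang.py <<'E'
from h import *
from scipy.optimize import least_squares
P=[]
for n in('top','scene','top','scene'):
    C=cloud(n,snap(n)[1]);m=(abs(C[...,1]+.2945)<.045)&(C[...,2]>.09)&(C[...,2]<.165)&(C[...,0]>.525)&(C[...,0]<.6);P.append(C[m])
A=np.concatenate(P);print(len(A))
def f(q):
    th=q[0];c=np.array([.531-(.046*np.cos(th)+.057*np.sin(th)),-.2945,.068+.046*np.sin(th)-.057*np.cos(th)])
    return np.linalg.norm(A-c,axis=1)-.073
for t0 in(1.3,1.7):
    r=least_squares(f,[t0],loss='soft_l1',f_scale=.002);print(r.x,np.std(r.fun),np.median(r.fun))
top=A[A[:,2]>np.percentile(A[:,2],90)];print('crest',np.median(top,0))
E
python3 ang.py
python3 -m inch '[[0,0.39,-0.7,0,0,0,1],[0,0.39,-0.7,0,0,0,1],[0,0.39,-0.7,0,0,0,1],[0,0,0,0,0,0,1],[0,0,0,0,0,0,1],[0,0,0,0,0,0,1],[0,0,0,0,0,0,1],[0,0,0,0,0,0,1],[0,0,0,0,0,0,1],[0,0,0,0,0,0,1]]';python3 ang.py
```

```text
721
[1.65795876] 0.003222358709243103 0.00025475913199581035
[1.65795876] 0.0032223587124718834 0.00025475905726357606
crest [ 0.53775767 -0.29637456  0.15833794]
time: 29.4
tool_pos: [0.4184, -0.2807, 0.272]
eef_rot: [0.199, 0.773, 0.583, 0.15]
force: [0.2, 0.1, 0.0]
opening: 0.087
gripper_force: 0.0
720
[1.65712694] 0.00336878657330236 0.00034118108813822184
[1.65712694] 0.0033687865805853193 0.00034118092890627477
crest [ 0.53754679 -0.29708954  0.158047  ]
```

The fit gives about 1.66 rad, with enough bias possible that it may not be on the stop. I go back for a gentle nudge to make sure.

```bash
python3 -m inch '[[0,-0.39,0.7,0,0,0,1],[0,-0.39,0.7,0,0,0,1],[0,-0.39,0.7,0,0,0,1],[0,-0.39,0.7,0,0,0,1],[0,-0.39,0.7,0,0,0,1],[0,-0.39,0.7,0,0,0,1],[0,-0.39,0.7,0,0,0,1],[0.22,0.58,0.55,0,0,0,1],[0.22,0.58,0.55,0,0,0,1],[0.22,0.58,0.55,0,0,0,1]]'; python3 -m inch '[[0.06,0.17,0.09,0,0,0,1],[0.05,0.17,0.09,0,0,0,1],[0,0,0,0,0,0,1],[0.03,0.1,0.06,0,0,0,1],[0,0,0,0,0,0,1],[0.02,0.07,0.04,0,0,0,1],[0,0,0,0,0,0,1],[0.02,0.07,0.04,0,0,0,1],[0,0,0,0,0,0,1],[0,0,0,0,0,0,1]]';python3 -c "from h import *;cor([.463,-.29,.105])"; python3 ang.py
```

```text
time: 30.85
tool_pos: [0.4789, -0.2808, 0.1166]
eef_rot: [0.199, 0.773, 0.583, 0.15]
force: [0.3, -0.9, 0.4]
opening: 0.0867
gripper_force: 0.0
time: 32.1
tool_pos: [0.4953, -0.2809, 0.1166]
eef_rot: [0.199, 0.773, 0.583, 0.15]
force: [-0.7, 0.2, 0.3]
opening: 0.087
gripper_force: 0.0
t 32.1 tip [ 0.5055 -0.2838  0.0973] x [0.275 0.961 0.   ] y [ 0.842 -0.241  0.483] z [ 0.464 -0.133 -0.876] q [-0.81 -0.15  2.2   0.39  0.69 -0.78] F [-0.7  0.2  0.3]
corner [ 0.5351 -0.2922  0.1451] units [-0.71 -3.22  0.06]
+x10mm [0.11  0.337 0.186]
+z10mm [ 0.     0.193 -0.35 ]
580
[1.74627947] 0.006257738326447504 0.0007534397891501773
[1.74627947] 0.006257738326989476 0.0007534397820472133
crest [ 0.53104473 -0.29049024  0.16080866]
```

```bash
python3 -m inch '[[0.02,0.05,0.03,0,0,0,1],[0,0,0,0,0,0,1],[0.02,0.05,0.03,0,0,0,1],[0,0,0,0,0,0,1],[0.02,0.05,0.03,0,0,0,1],[0,0,0,0,0,0,1],[0,0,0,0,0,0,1],[0,0,0,0,0,0,1],[0,0,0,0,0,0,1],[0,0,0,0,0,0,1]]';python3 -c "from h import *;cor([.463,-.29,.105])"
```

```text
time: 33.55
tool_pos: [0.4999, -0.2807, 0.1165]
eef_rot: [0.199, 0.773, 0.583, 0.15]
force: [0.5, -0.4, -0.8]
opening: 0.0865
gripper_force: 0.0
t 33.55 tip [ 0.5101 -0.2836  0.0972] x [ 0.275  0.961 -0.   ] y [ 0.842 -0.241  0.483] z [ 0.464 -0.133 -0.876] q [-0.8  -0.14  2.19  0.39  0.69 -0.77] F [ 0.5 -0.4 -0.8]
corner [ 0.5397 -0.2921  0.145 ] units [-0.77 -3.38 -0.03]
+x10mm [0.11  0.337 0.186]
+z10mm [-0.     0.193 -0.35 ]
```

The corner has reached 1.68 rad without meeting a load, so the lid is past 1.6. Coming away.

```bash
python3 -m inch '[[-0.11,-0.34,-0.19,0,0,0,1],[-0.11,-0.34,-0.19,0,0,0,1],[-0.22,-0.58,-0.55,0,0,0,1],[-0.22,-0.58,-0.55,0,0,0,1],[-0.22,-0.58,-0.55,0,0,0,1],[0,0.39,-0.7,0,0,0,1],[0,0.39,-0.7,0,0,0,1],[0,0.39,-0.7,0,0,0,1],[0,0.39,-0.7,0,0,0,1],[0,0.39,-0.7,0,0,0,1]]'; python3 -m inch '[[0,0.39,-0.7,0,0,0,1],[0,0.39,-0.7,0,0,0,1],[0,0,0,0,0,0,1],[0,0,0,0,0,0,1],[0,0,0,0,0,0,1],[0,0,0,0,0,0,1],[0,0,0,0,0,0,1],[0,0,0,0,0,0,1],[0,0,0,0,0,0,1],[0,0,0,0,0,0,1]]';python3 ang.py
```

```text
time: 34.8
tool_pos: [0.4191, -0.2805, 0.2324]
eef_rot: [0.199, 0.773, 0.583, 0.15]
force: [0.1, -0.8, -0.5]
opening: 0.0868
gripper_force: 0.0
time: 36.05
tool_pos: [0.42, -0.2807, 0.272]
eef_rot: [0.199, 0.773, 0.583, 0.15]
force: [0.1, -0.4, 0.5]
opening: 0.087
gripper_force: 0.0
536
[1.78750854] 0.003505942719077735 0.0004294646494417201
[1.78750853] 0.003505942696256638 0.00042946497773841547
crest [ 0.54831239 -0.29804764  0.15694617]
```

The fit now reads about 1.79 rad (1.66 before the nudge), which matches the 1.75 stop.

```bash
python3 -c "from station import bot;print(bot.finish_job())"
```

```text
the job is handed in; nothing more can be done
None
```

I pressed the centrifuge's release pad and pushed the lid over to its stop (my last camera fit read about 1.79 rad, stop at 1.75). I then drew the arm clear and handed the job in at about 36 s; no verdict came back.

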